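Crank the pan press shut with its folding handle

TASK

Close the lid press on the steel pan: swing the red folding handle on the black hand wheel fully upright before cranking, crank the wheel clockwise (seen from above) by it until you feel the lid bear firmly on the pan, without forcing it, then fold the handle flat onto the wheel again, leaving the lid tight. Leave the pan where it stands and the other things on the worktop alone.

Things in the scene. Friction and masses are not known exactly. Their poses are not given: they have to be found in the camera images.
- press: Lid press, fixed to the worktop: steel base 180 x 210 x 12 mm, two upright posts 176 mm apart (along its y), joined by an aluminium yoke (206 x 46 mm, top 184 mm up) with a level hand wheel above it. Origin: under the base's centre, z up. Self-locking drive: the wheel stays where it is left (from more than about 50 N on the pan it creeps back to about that).
- tray: White plastic tray, 150 x 126 x 6 mm, with low side lips, fixed on the base of the press under the lid. Origin: centre of its underside, 12 mm above the worktop.
- pan: Steel gastronorm pan, 132 x 108 x 70 mm, open at the top, standing loose on the tray under the lid; about 0.3 kg. Origin: centre of its underside, 18 mm above the worktop. Pressed onto the tray with 35 to 60 N it is firmly shut; above 90 N it buckles.
- ram: Steel ram (origin: underside of its collar) carrying the 146 x 120 mm lid; goes down 6 mm per rad of the wheel clockwise from above. The lid hangs on a foot set to another length each time (up to 12 mm, not reported) and a stiff rubber spring (10 N/mm), so where it bears must be felt at the handle. It starts 4 to 44 mm above the pan: 0.7 to 7.3 rad of the wheel until it touches.
- wheel_centre (a point): Point on the upright axis of the black hand wheel (disc 140 mm across, top 208 mm above the worktop), at the fold hinge's height, 226 mm above the worktop; fixed to the press. The wheel starts at various angles. At the handle, 60 mm from the axis, it takes about 4.7 N to turn freely, rising 1 N per 10 N of press force: 8 to 10 N is firm, 13.5 N too much.
- handle_grip (a point): Grip point on the centre line of the red handle, 44 mm from the fold hinge. The handle is a round bar 16 mm thick, 58 mm long from the hinge; its red sleeve (14 to 58 mm from the hinge) spins freely about the bar. Folded, it lies level from the hinge toward the wheel's centre, axis 18 mm above the disc (10 mm of air beneath). Upright, it stands straight up above the hinge.
- handle_hinge (a point): Middle of the fold hinge of the crank handle, 60 mm from the wheel's axis, 18 mm above the disc; goes round with the wheel. The hinge pin lies level and square to the line from the wheel's centre to the hinge. Judge the load at the handle while turning slowly: at rest, friction hides up to 4.7 N of it either way.
- fold (a joint): Fold angle of the handle: 0 lying flat on the wheel, 1.571 upright (stop at both ends). It stays where it is left (0.05 Nm of friction: a little over 1 N at the grip point).
- salt: White shaker with a domed cap, the nearer to the press of two alike, 69 x 68 x 96 mm, bystander. Origin: centre of its underside.
- oil: Yellow squeeze bottle with white spout, 45 mm across, 178 mm high, bystander. Origin: centre of its underside.
- jus: Brown squeeze bottle with white spout, 44 mm across, 172 mm high, bystander. Origin: centre of its underside.
- bowl: Small steel bowl, 115 mm across, 38 mm high, bystander. Origin: centre of its underside.
- timer: Red and white kitchen timer, 62 mm across, 54 mm high, bystander. Origin: centre of its underside.
- cutter: Steel ring cutter, 51 mm across, 36 mm high, bystander. Origin: centre of its underside.

How it is judged:
By the outcome, as a careful person would: the job done as asked, in the order asked, and still so for the second after the job is handed in, with the robot touching nothing.
It also fails if it takes over 72 s, if anything falls off the work surface, if the arm or the gripper's body presses on something with over 40 N, if the wrist force passes 120 N, or if a joint passes its speed limit or range.

ROBOT

A 6-joint arm with a two-finger parallel gripper is mounted at the origin on a cart in front of the work surface, level with it; the furniture and walls round the work are solid. World frame = base frame: x ahead of the robot, y to its left, z up, the work surface at z = 0. Lengths are in m, angles in degrees, forces in N, time in s.
With the tool pointing down it reaches from about 0.4 to 0.825 m from the base axis. Payload 7 kg.
Tool frame: the origin (TCP) lies on the centre line of the jaws, within the pads' length; the fingertips stand 14 mm ahead of it and the grasp point (between the pads) lies 5 mm behind it; z points along the fingers, y is the line along which they close (so a half turn about z gives the same grasp; the last joint's range is limited). The gripper opens to 88 mm and grips with 3 to 60 N. Pads are 19 mm wide; open, the fingers measure 130 mm over their backs; the gripper's body (78 mm by 193 mm) begins 47 mm behind the grasp point.
Start: joints at [-56.144, 20.546, 0.682, 0, -70.136, -16.507], TCP at [0.201, -0.644, 0.241] pointing down, gripper open.
Joint ranges: [-176.03, 176.03], [-82.01, 121.73], [-58.28, 71.71], [-173.87, 95.51], [-174.79, -0.11], [-173.66, 173.66]. Speed limits (degrees/s): [136.94, 136.94, 172.46, 180, 180, 180].

INTERFACE

Orientations are given as [roll, pitch, yaw] about the fixed x, y, z axes, in that order (R = Rz(yaw) Ry(pitch) Rx(roll)).
In Python, from plant import r gives the robot as it stands.
- The arm moves only by the tool send_rows, never from a script. Its argument "steps" is a list of rows, each an object with "dp": the shift along the tool's x, y, z in mm, a list of three; "roll": the turn about the tool's z in rad; "jaw": the opening in per cent of the stroke, from 0 (shut) to 100 (fully open). In form: [{"dp": [tx, ty, tz], "roll": roll, "jaw": jaw}, ...]. A call has 1 to 5 rows; each row is the pose to reach, as a shift and turn from the pose commanded when the call began, along the tool's axes at that moment; what a row does not reach only later rows make up. A row lasts 1/8 s, in which the tool goes at most 62.5 mm and 10.7 degrees, less where a joint would pass 70% of its speed; a pose out of reach is approached as far as the arm can. A call with a gripper value outside its range is refused whole. The fingers move at their own pace and stop on an object; "newtons" is the grip in N (left out, the last holds). Time passes only in rows, so rows that repeat a pose let the fingers close. It gives the time, the measured TCP pose, the force, the opening and the grip force at its end, in the units of the state.
- r.get_state(): the state, without advancing time (a new reading comes with each control period).
- r.capture(name): name is "scene" or "top" or "wrist"; returns a dict with "image" (400x640x3 uint8, blue, green, red), "K" (3x3 intrinsics, pixels), "rvec" (rotation vector, rad) and "tvec" (3), from world to camera coordinates, as OpenCV has them. Camera axes: x right, y down, z forward; pixel columns grow to the right and rows downward; lengths in m; the calibration is good to about 2 mm. A picture is of the moment at which its call begins. There is no depth.
- r.close_job(): hands the job in; it is judged then, once.
The state is a dict: "time_s": time; "joints": joint angles; "qd": joint speeds; "joint_torque": joint torques, N m; "tcp_pos": TCP position; "eef_rot": TCP orientation; "contact_force": force on the tool from outside, world axes, zero at the start; "moment": the same for the moment, N m; "gripper_width": finger opening in m; "gripper_force": force on a finger pad.
Only numpy, scipy, OpenCV 4.12 (cv2) and the standard library are available. Lean on these libraries where they do the work, as an engineer would, in place of code of your own. Each camera call takes 0.05 s, during which the arm holds its last target. There are 200 camera calls.

## Working session

There is one attempt and no reset: what is moved stays moved. The work goes in short steps, Python scripts to look and compute and a tool call to move; the robot and the scene stay as the last step left them, time stands still between calls to the robot, and variables do not carry over. Pictures are saved under pics/ and viewed, at most 10 in all, crops included, and the job is handed in when it is done.

Besides the shell and the picture viewer there is one more tool, called after "Call:" by a JSON object that holds its "op" and its "data". send_rows: Moves the arm, as the interface text tells. Its arguments: {"type":"object","properties":{"steps":{"type":"array","items":{"type":"object","properties":{"dp":{"type":"array","items":{"type":"number"}},"roll":{"type":"number"},"jaw":{"type":"number"}}}},"newtons":{"type":"number"}},"required":["steps"]}

```bash
mkdir -p pics; cat > h.py <<'E'
import numpy as np, cv2
from plant import r
from scipy.spatial.transform import Rotation as R
def cam(n):
    c=r.capture(n); return c
def ray(c,u,v):
    M=cv2.Rodrigues(np.array(c["rvec"],float))[0]; t=np.array(c["tvec"],float).ravel()
    d=M.T@np.linalg.inv(np.array(c["K"]))@np.array([u,v,1.]); return -M.T@t,d
def onz(c,u,v,z):
    o,d=ray(c,u,v); return o+d*(z-o[2])/d[2]
def proj(c,p):
    return cv2.projectPoints(np.array(p,float).reshape(-1,1,3),np.array(c["rvec"],float),np.array(c["tvec"],float),np.array(c["K"],float),None)[0].reshape(-1,2)
E
python3 - <<'E'
from h import *
import pickle
d={}
for n in("scene","top"):
    d[n]=cam(n); cv2.imwrite(f"pics/{n}0.png",d[n]["image"])
pickle.dump(d,open("c0.pkl","wb"))
print(r.get_state())
E
```

```text
{'time_s': 0.1, 'joints': array([-5.61442268e+01,  2.05857170e+01,  6.39051760e-01, -1.86593841e-02,
       -7.01353513e+01, -1.65070167e+01]), 'qd': array([-0.07234039, -0.09987317,  0.11103603,  0.00821311, -0.02525694,
        0.07639559]), 'joint_torque': array([-3.51215691e-03, -5.84161448e+01,  2.93750560e+01,  7.01547593e+00,
        1.01445973e-02, -4.00712236e-05]), 'tcp_pos': array([ 0.20113429, -0.64389917,  0.23973189]), 'eef_rot': array([ 1.79916379e+02, -6.48673281e-03, -1.62657592e+02]), 'contact_force': array([-0.12232268,  0.96131693,  0.35101119]), 'moment': array([-0.03969043, -0.01468463,  0.00268124]), 'gripper_force': 0.0, 'gripper_width': 0.08726963220096905}
```

View pics/top0.png

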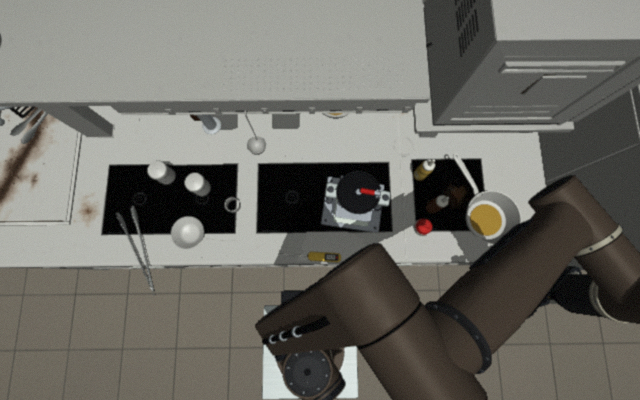

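View pics/scene0.png

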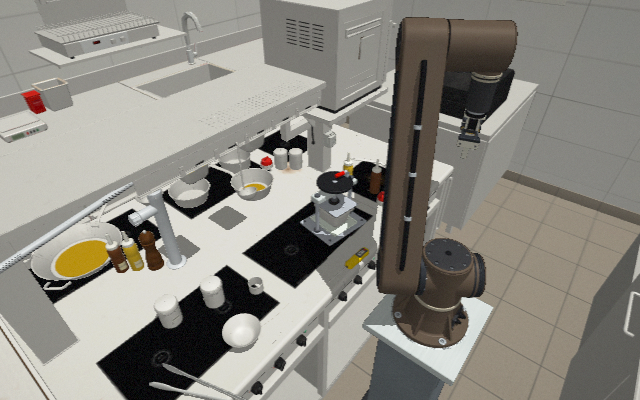

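The top view shows the press at about (357,195), with the red handle near (367,191) pointing right. I'll enlarge that area.

```bash
python3 - <<'E'
from h import *
import pickle
d=pickle.load(open("c0.pkl","rb"));c=d["top"]
a=cv2.resize(c["image"][150:240,310:410],None,fx=6,fy=6,interpolation=cv2.INTER_CUBIC)
cv2.imwrite("pics/t1.png",a)
s=d["scene"]["image"][160:245,295:395]
cv2.imwrite("pics/s1.png",cv2.resize(s,None,fx=6,fy=6,interpolation=cv2.INTER_CUBIC))
for n in d: print(n,ray(d[n],320,200)[0])
print(onz(c,357,192,.208),onz(c,367,191,.226))
for u,v in((425,227),(424,170),(440,202),(322,256)): print(onz(c,u,v,.05))
E
```

```text
scene [-0.17931082  0.79534417  1.03065105]
top [ 0.24972984 -0.03300231  1.31480191]
[ 0.50372399 -0.15486151  0.208     ] [ 0.50243962 -0.1837398   0.226     ]
[ 0.41190276 -0.40639506  0.05      ]
[ 0.61918689 -0.4172366   0.05      ]
[ 0.50059669 -0.4659145   0.05      ]
[ 0.31515769 -0.04460907  0.05      ]
```

View pics/t1.png

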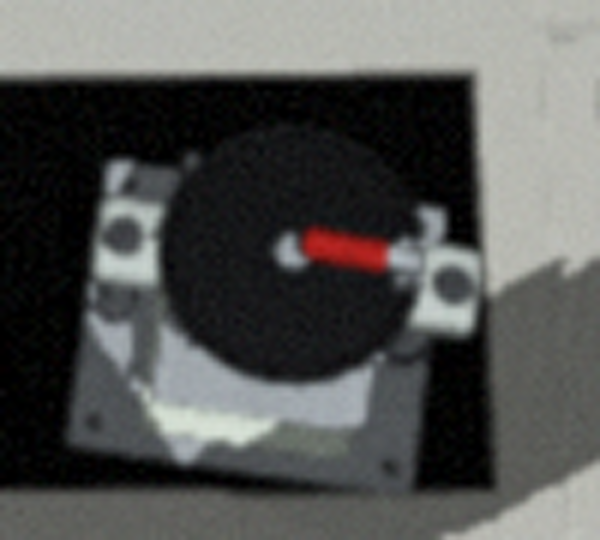

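View pics/s1.png

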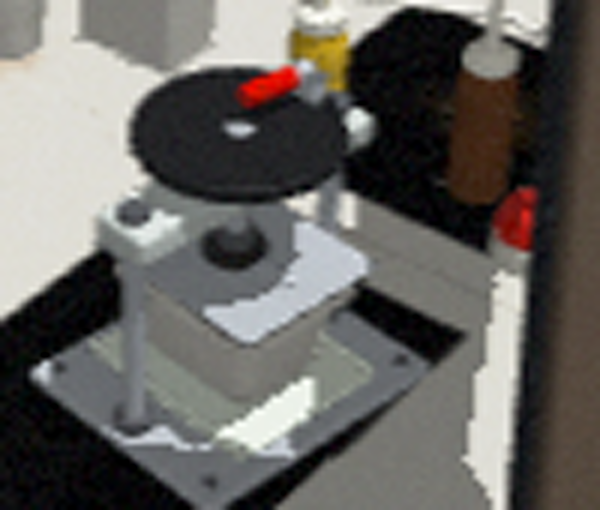

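The crop shows the wheel disc centred near (296,252). The handle's free end is at about (303,244), its hinge near (412,260), and the posts are at (122,235) and (455,283).

```bash
python3 - <<'E'
from h import *
import pickle
d=pickle.load(open("c0.pkl","rb"));c=d["top"]
f=lambda u,v,z:onz(c,310+(u+.5)/6-.5,150+(v+.5)/6-.5,z)
C=f(296,252,.208);H=f(412,260,.226);T=f(303,244,.226)
print(C,H,T,(f(122,235,.19)+f(455,283,.19))/2,f(290,250,.21))
print(np.linalg.norm(H-T),np.linalg.norm((H-C)[:2]),np.degrees(np.arctan2(*(H-T)[1::-1])),np.degrees(np.arctan2(*(H-C)[1::-1])))
C2=d["scene"];g=lambda u,v,z:onz(C2,295+(u+.5)/6-.5,160+(v+.5)/6-.5,z)
print(g(239,132,.208), g(243,96,.226),g(312,76,.226))
s=r.get_state();M=R.from_euler("xyz",s["eef_rot"],degrees=True).as_matrix()
print(M.T@(np.array([.505,-.165,.40])-s["tcp_pos"])*1000)
E
```

```text
[ 0.50499967 -0.16089465  0.208     ] [ 0.49604938 -0.21808599  0.226     ] [ 0.50502138 -0.16254215  0.226     ] [ 0.50542204 -0.15869097  0.19      ] [ 0.50563683 -0.15757761  0.21      ]
0.05626379319074538 0.05788745229968208 -99.1757284048821 -98.89448757100408
[ 0.50366181 -0.15788238  0.208     ] [ 0.51023418 -0.16994769  0.226     ] [ 0.48967955 -0.21544392  0.226     ]
[-432.78492462  366.78546644 -159.78196702]
```

Call:
{"op": "send_rows", "data": {"steps": [{"dp": [0, 0, -50], "roll": -0.15, "jaw": 100}, {"dp": [-30, 25, -90], "roll": -0.3, "jaw": 100}, {"dp": [-70, 60, -110], "roll": -0.45, "jaw": 100}, {"dp": [-115, 97, -110], "roll": -0.6, "jaw": 100}, {"dp": [-160, 135, -110], "roll": -0.75, "jaw": 100}]}}

```text
time_s: 0.72
tcp_pos: [0.3143, -0.4661, 0.3505]
eef_rot: [-180.0, 0.0, -119.4]
contact_force: [1.8, -0.6, 0.5]
gripper_width: 0.0875
gripper_force: 0.0
```

```bash
python3 - <<'E'
from h import *
s=r.get_state();M=R.from_euler("xyz",s["eef_rot"],degrees=True).as_matrix()
print(s,M.T@(np.array([.505,-.17,.36])-s["tcp_pos"])*1000, np.radians(s["eef_rot"][2]+99))
E
```

```text
{'time_s': 0.725, 'joints': array([-3.60695560e+01,  6.88424029e+00, -3.24239685e+00, -1.66176172e-02,
       -7.98699526e+01,  6.64500657e+00]), 'qd': array([ 49.97380345, -20.25769587, -24.76312078,   0.06308983,
         3.95237957,  19.11150181]), 'joint_torque': array([ -7.58469433, -40.43965816,  31.70437217,   7.3552528 ,
        -0.23050573,  -0.5074778 ]), 'tcp_pos': array([ 0.31432355, -0.46611166,  0.35045473]), 'eef_rot': array([-1.79994720e+02,  1.58542717e-02, -1.19427471e+02]), 'contact_force': array([ 1.81029269, -0.64821809,  0.53529008]), 'moment': array([-0.0342111 , -0.1027633 , -0.00704442]), 'gripper_force': 0.0, 'gripper_width': 0.08749050785884338} [-351.59288753  -20.58992863   -9.44608178] -0.3565266263322591
```

Call:
{"op": "send_rows", "data": {"steps": [{"dp": [-55, -3, 0], "roll": -0.1, "jaw": 100}, {"dp": [-115, -6, 0], "roll": -0.2, "jaw": 100}, {"dp": [-175, -10, 0], "roll": -0.3, "jaw": 100}, {"dp": [-235, -14, 0], "roll": -0.36, "jaw": 100}, {"dp": [-295, -17, 0], "roll": -0.36, "jaw": 100}]}}

```text
time_s: 1.35
tcp_pos: [0.4752, -0.2179, 0.3505]
eef_rot: [180.0, 0.0, -99.0]
contact_force: [0.8, -1.9, -0.4]
gripper_width: 0.0877
gripper_force: 0.0
```

```bash
python3 - <<'E'
from h import *
c=cam("wrist"); cv2.imwrite("pics/w0.png",c["image"])
import pickle;pickle.dump(c,open("w0.pkl","wb"))
s=r.get_state();M=R.from_euler("xyz",s["eef_rot"],degrees=True).as_matrix()
print(s["tcp_pos"],s["eef_rot"],s["qd"],s["contact_force"])
E
```

```text
[ 0.47822645 -0.21361332  0.34999096] [-1.79966469e+02  9.06332989e-02 -9.88973619e+01] [-4.83430328  0.16228164 -0.63300836  0.47272202 -0.29980619  8.65094597] [ 2.56416137  2.1935272  -0.21302331]
```

View pics/w0.png

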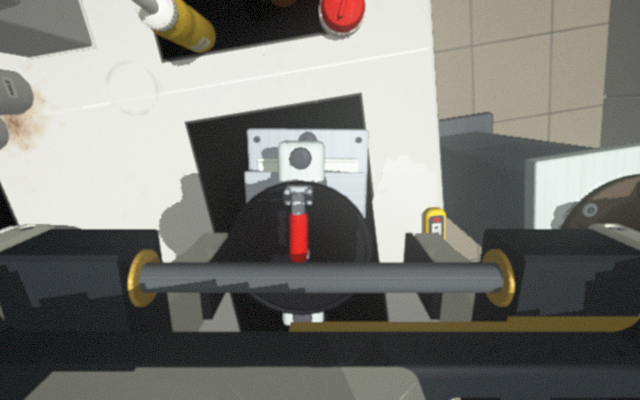

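The wrist view shows the hinge knuckle near (298,195), the handle's free end near (300,261) and the hub hidden. The disc's left and right edges are at about x=228 and x=374.

```bash
python3 - <<'E'
from h import *
import pickle
c=pickle.load(open("w0.pkl","rb"))
H=onz(c,298,194,.226);T=onz(c,300,261,.230)
print(H,T,np.degrees(np.arctan2(*(H-T)[1::-1])),np.linalg.norm(H-T))
for u,v,z in((301,180,.208),(301,312,.208),(228,245,.208),(374,245,.208),(301,159,.19)):print(onz(c,u,v,z))
for ax in((.505,-.159),(.502,-.158),(.503,-.161)):
  t=np.linspace(0,2*np.pi,12,endpoint=False)
  P=np.c_[ax[0]+.07*np.cos(t),ax[1]+.07*np.sin(t),np.full(12,.208)]
  print(np.round(proj(c,P)).astype(int).tolist())
E
```

```text
[ 0.49375563 -0.22240457  0.226     ] [ 0.50234197 -0.16184618  0.23      ] -98.0699644183414 0.06129472994385078
[ 0.49080365 -0.23045302  0.208     ]
[ 0.51436028 -0.09496847  0.208     ]
[ 0.57085601 -0.17860048  0.208     ]
[ 0.43254435 -0.15682147  0.208     ]
[ 0.48902683 -0.24679859  0.19      ]
[[228, 264], [246, 294], [276, 313], [311, 316], [344, 303], [366, 277], [371, 243], [357, 210], [325, 188], [286, 184], [250, 199], [230, 229]]
[[232, 264], [249, 294], [279, 313], [314, 316], [347, 304], [369, 278], [374, 244], [360, 211], [329, 189], [289, 184], [254, 200], [233, 230]]
[[230, 262], [247, 292], [277, 311], [313, 314], [345, 301], [368, 275], [373, 241], [359, 208], [327, 186], [288, 181], [252, 197], [231, 227]]
```

Call:
{"op": "send_rows", "data": {"steps": [{"dp": [-25, -10, 20], "roll": 0, "jaw": 100}, {"dp": [-47, -20, 60], "roll": 0, "jaw": 80}, {"dp": [-47, -20, 95], "roll": 0, "jaw": 60}, {"dp": [-47, -20, 95], "roll": 0, "jaw": 60}, {"dp": [-47, -20, 95], "roll": 0, "jaw": 60}]}}

```text
time_s: 2.02
tcp_pos: [0.5023, -0.177, 0.2569]
eef_rot: [-179.9, -0.0, -99.1]
contact_force: [0.4, 0.5, -0.5]
gripper_width: 0.0552
gripper_force: 0.0
```

```bash
python3 - <<'E'
from h import *
c=cam("wrist"); cv2.imwrite("pics/w1.png",c["image"])
import pickle;pickle.dump(c,open("w1.pkl","wb"))
s=r.get_state()
print(s["tcp_pos"],s["eef_rot"],s["contact_force"],s["gripper_width"])
p=s["tcp_pos"]; print(proj(c,[[p[0],p[1],.226],[.5011,-.1763,.226],[.4946,-.2198,.226]]))
E
```

```text
[ 0.50246704 -0.17704673  0.2573262 ] [-1.79866036e+02 -1.13181956e-02 -9.90655212e+01] [0.22039276 0.46759343 0.12303572] 0.053975750231892154
[[319.75017142 237.24342296]
 [322.26951085 238.08267588]
 [321.68169081 163.09343875]]
```

View pics/w1.png

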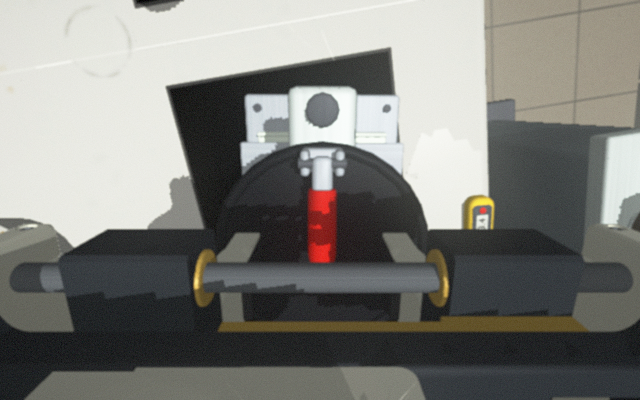

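The handle is centred at x≈321 with its hinge at (322,160), which matches the prediction. I'll descend and grip.

Call:
{"op": "send_rows", "data": {"steps": [{"dp": [0, 1, 15], "roll": 0, "jaw": 60}, {"dp": [0, 1, 30], "roll": 0, "jaw": 60}, {"dp": [0, 1, 30], "roll": 0, "jaw": 30}, {"dp": [0, 1, 30], "roll": 0, "jaw": 0}, {"dp": [0, 1, 30], "roll": 0, "jaw": 0}], "newtons": 12}}

```text
time_s: 2.7
tcp_pos: [0.501, -0.1765, 0.226]
eef_rot: [-180.0, -0.0, -99.0]
contact_force: [0.6, -0.9, -0.1]
gripper_width: 0.028
gripper_force: 0.0
```

Call:
{"op": "send_rows", "data": {"steps": [{"dp": [0, 0, 0], "roll": 0, "jaw": 0}, {"dp": [0, 0, 0], "roll": 0, "jaw": 0}], "newtons": 12}}

```text
time_s: 2.95
tcp_pos: [0.5017, -0.1765, 0.2261]
eef_rot: [-179.9, 0.0, -99.0]
contact_force: [3.8, -1.6, 0.5]
gripper_width: 0.0155
gripper_force: 12.0
```

Call:
{"op": "send_rows", "data": {"steps": [{"dp": [0.7, 0, -7.6], "roll": 0, "jaw": 0}, {"dp": [2.6, 0, -15], "roll": 0, "jaw": 0}, {"dp": [5.9, 0, -22], "roll": 0, "jaw": 0}, {"dp": [10.3, 0, -28.3], "roll": 0, "jaw": 0}, {"dp": [15.7, 0, -33.7], "roll": 0, "jaw": 0}]}}

```text
time_s: 3.58
tcp_pos: [0.4992, -0.1915, 0.2593]
eef_rot: [-179.9, 0.1, -99.0]
contact_force: [5.1, 1.2, -5.4]
gripper_width: 0.0154
gripper_force: 12.0
```

Call:
{"op": "send_rows", "data": {"steps": [{"dp": [6.3, 0, -4.4], "roll": 0, "jaw": 0}, {"dp": [13.3, 0, -7.7], "roll": 0, "jaw": 0}, {"dp": [20.7, 0, -9.6], "roll": 0, "jaw": 0}, {"dp": [28.3, 0, -10.3], "roll": 0, "jaw": 0}, {"dp": [30, 0, -10.3], "roll": 0, "jaw": 0}]}}

```text
time_s: 4.2
tcp_pos: [0.4945, -0.2213, 0.2704]
eef_rot: [-179.9, 0.1, -99.1]
contact_force: [3.0, 4.8, 3.9]
gripper_width: 0.0153
gripper_force: 12.0
```

Call:
{"op": "send_rows", "data": {"steps": [{"dp": [2, 0, 0], "roll": 0, "jaw": 0}, {"dp": [3, 0, 0], "roll": 0, "jaw": 0}, {"dp": [3, 0, 0], "roll": 0, "jaw": 0}]}}

```text
time_s: 4.58
tcp_pos: [0.494, -0.2242, 0.2703]
eef_rot: [-179.9, 0.0, -99.0]
contact_force: [3.9, 2.1, 4.0]
gripper_width: 0.0157
gripper_force: 12.0
```

```bash
python3 - <<'E'
from h import *
c=cam("scene"); s=r.get_state()
print(s["tcp_pos"],s["eef_rot"],s["contact_force"],s["moment"],s["joints"])
a=c["image"][140:230,290:390]
cv2.imwrite("pics/s2.png",cv2.resize(a,None,fx=6,fy=6,interpolation=cv2.INTER_CUBIC))
import pickle;pickle.dump(c,open("s2.pkl","wb"))
E
```

```text
[ 0.49399713 -0.22416102  0.27031081] [-1.79869723e+02  2.23499969e-02 -9.90326778e+01] [3.83077974 3.27880496 4.20610604] [ 1.45504177 -1.35450217  0.01877734] [-3.70898755e+00  6.88737951e+00 -1.35226177e+01 -1.08564784e-02
 -6.94582149e+01 -5.31991790e+00]
```

View pics/s2.png

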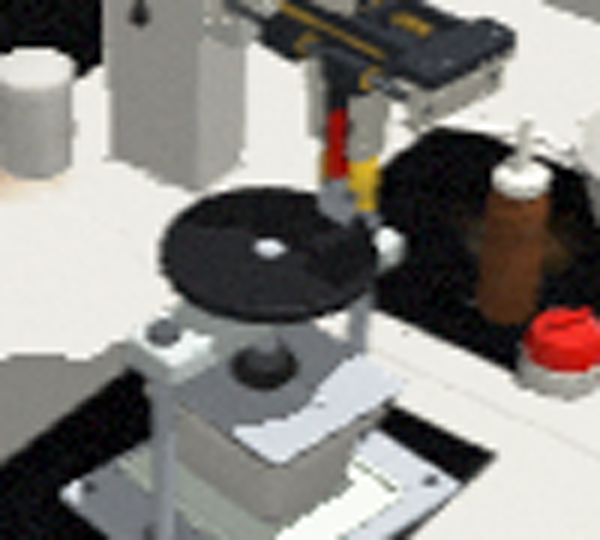

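Handle is upright at (338,160). I'll push a little more to make sure it is against its stop, with a firmer grip.

Call:
{"op": "send_rows", "data": {"steps": [{"dp": [0, 0, 0], "roll": 0, "jaw": 0}, {"dp": [1.5, 0, 0], "roll": 0, "jaw": 0}, {"dp": [3, 0, 0], "roll": 0, "jaw": 0}, {"dp": [3, 0, 0], "roll": 0, "jaw": 0}], "newtons": 30}}

```text
time_s: 5.12
tcp_pos: [0.4937, -0.2263, 0.2702]
eef_rot: [-179.9, 0.1, -99.0]
contact_force: [3.7, 7.2, 5.1]
gripper_width: 0.0149
gripper_force: 30.0
```

Force rose to 7 N, so the handle is on its stop. Next I'll make the crank table, with angle α clockwise from here and the tool yaw fixed.

```bash
python3 - <<'E'
import numpy as np
f=lambda a:60*np.array([np.cos(np.radians(a))-1,np.sin(np.radians(a))])
def blk(a,st,n=5):
    print(a,[ [round(float(x),1) for x in f(a+st*k)-f(a)] for k in range(1,n+1)], "t_end",np.round([np.sin(np.radians(-99-a-st*n)),-np.cos(np.radians(-99-a-st*n))],2))
for a in range(0,490,35): blk(a,7)
E
```

```text
0 [[-0.4, 7.3], [-1.8, 14.5], [-4.0, 21.5], [-7.0, 28.2], [-10.9, 34.4]] t_end [-0.72  0.69]
35 [[-4.6, 5.7], [-9.8, 10.9], [-15.6, 15.3], [-21.9, 19.0], [-28.6, 22.0]] t_end [-0.19  0.98]
70 [[-7.0, 2.1], [-14.2, 3.3], [-21.6, 3.6], [-28.9, 3.0], [-36.1, 1.6]] t_end [0.41 0.91]
105 [[-6.9, -2.3], [-13.6, -5.5], [-19.7, -9.4], [-25.4, -14.1], [-30.4, -19.4]] t_end [0.86 0.52]
140 [[-4.4, -5.9], [-8.0, -12.3], [-10.8, -19.0], [-12.7, -26.1], [-13.8, -33.3]] t_end [ 1.   -0.07]
175 [[-0.2, -7.3], [0.5, -14.6], [2.1, -21.8], [4.5, -28.7], [7.8, -35.2]] t_end [ 0.78 -0.63]
210 [[4.0, -6.1], [8.8, -11.7], [14.2, -16.6], [20.2, -20.9], [26.6, -24.4]] t_end [ 0.28 -0.96]
245 [[6.8, -2.7], [13.9, -4.5], [21.2, -5.5], [28.5, -5.5], [35.8, -4.7]] t_end [-0.33 -0.95]
280 [[7.1, 1.7], [14.0, 4.3], [20.5, 7.7], [26.5, 11.8], [32.0, 16.7]] t_end [-0.81 -0.59]
315 [[4.9, 5.5], [9.0, 11.5], [12.4, 18.0], [15.0, 24.9], [16.7, 32.0]] t_end [-1.   -0.02]
350 [[0.8, 7.3], [0.8, 14.6], [-0.2, 21.9], [-2.0, 29.0], [-4.7, 35.8]] t_end [-0.83  0.56]
385 [[-3.5, 6.4], [-7.7, 12.4], [-12.7, 17.8], [-18.3, 22.6], [-24.4, 26.6]] t_end [-0.36  0.93]
420 [[-6.6, 3.3], [-13.5, 5.7], [-20.6, 7.3], [-27.9, 8.0], [-35.2, 7.8]] t_end [0.24 0.97]
455 [[-7.2, -1.1], [-14.3, -3.0], [-21.1, -5.8], [-27.4, -9.5], [-33.3, -13.8]] t_end [0.75 0.66]
```

Call:
{"op": "send_rows", "data": {"steps": [{"dp": [-2, 0, -1], "roll": 0, "jaw": 0}, {"dp": [-2, 0, -1], "roll": 0, "jaw": 0}]}}

```text
time_s: 5.38
tcp_pos: [0.4931, -0.2252, 0.2704]
eef_rot: [-180.0, 0.0, -99.0]
contact_force: [4.5, 1.9, -1.8]
gripper_width: 0.015
gripper_force: 30.0
```

Call:
{"op": "send_rows", "data": {"steps": [{"dp": [-0.4, 7.3, 0], "roll": 0, "jaw": 0}, {"dp": [-1.8, 14.5, 0], "roll": 0, "jaw": 0}, {"dp": [-4.0, 21.5, 0], "roll": 0, "jaw": 0}, {"dp": [-7.0, 28.2, 0], "roll": 0, "jaw": 0}, {"dp": [-10.9, 34.4, 0], "roll": 0, "jaw": 0}]}}

```text
time_s: 6.0
tcp_pos: [0.4611, -0.2092, 0.2704]
eef_rot: [-179.9, 0.0, -99.1]
contact_force: [5.8, 1.4, -2.7]
gripper_width: 0.0149
gripper_force: 30.0
```

Call:
{"op": "send_rows", "data": {"steps": [{"dp": [-4.6, 5.7, 0], "roll": 0, "jaw": 0}, {"dp": [-9.8, 10.9, 0], "roll": 0, "jaw": 0}, {"dp": [-15.6, 15.3, 0], "roll": 0, "jaw": 0}, {"dp": [-21.9, 19.0, 0], "roll": 0, "jaw": 0}, {"dp": [-28.6, 22.0, 0], "roll": 0, "jaw": 0}]}}

```text
time_s: 6.62
tcp_pos: [0.4443, -0.1778, 0.2704]
eef_rot: [-179.9, -0.0, -99.1]
contact_force: [8.8, -2.6, -5.4]
gripper_width: 0.0152
gripper_force: 30.0
```

Call:
{"op": "send_rows", "data": {"steps": [{"dp": [-7.0, 1.5, 0.3], "roll": 0, "jaw": 0}, {"dp": [-14.2, 2.3, 0.6], "roll": 0, "jaw": 0}, {"dp": [-21.6, 2.6, 0.6], "roll": 0, "jaw": 0}, {"dp": [-28.9, 2.0, 0.6], "roll": 0, "jaw": 0}, {"dp": [-36.1, 0.6, 0.6], "roll": 0, "jaw": 0}]}}

```text
time_s: 7.25
tcp_pos: [0.4482, -0.143, 0.2703]
eef_rot: [180.0, -0.1, -99.1]
contact_force: [2.5, -6.8, -0.4]
gripper_width: 0.0151
gripper_force: 30.0
```

Call:
{"op": "send_rows", "data": {"steps": [{"dp": [-6.9, -2.3, 0], "roll": 0, "jaw": 0}, {"dp": [-13.6, -5.5, 0], "roll": 0, "jaw": 0}, {"dp": [-19.7, -9.4, 0], "roll": 0, "jaw": 0}, {"dp": [-25.4, -14.1, 0], "roll": 0, "jaw": 0}, {"dp": [-30.4, -19.4, 0], "roll": 0, "jaw": 0}]}}

```text
time_s: 7.88
tcp_pos: [0.4721, -0.1153, 0.2702]
eef_rot: [180.0, -0.1, -99.1]
contact_force: [-1.6, -5.5, 4.2]
gripper_width: 0.0153
gripper_force: 30.0
```

Call:
{"op": "send_rows", "data": {"steps": [{"dp": [-4.4, -5.9, -0.3], "roll": 0, "jaw": 0}, {"dp": [-8.0, -12.3, -0.5], "roll": 0, "jaw": 0}, {"dp": [-10.8, -19.0, -0.5], "roll": 0, "jaw": 0}, {"dp": [-12.7, -26.1, -0.5], "roll": 0, "jaw": 0}, {"dp": [-13.8, -33.3, -0.5], "roll": 0, "jaw": 0}]}}

```text
time_s: 8.5
tcp_pos: [0.5066, -0.1065, 0.2702]
eef_rot: [179.8, -0.0, -99.1]
contact_force: [-7.4, -3.3, 6.7]
gripper_width: 0.0154
gripper_force: 30.0
```

Resistance rose to about 7 N. I'll slow down.

Call:
{"op": "send_rows", "data": {"steps": [{"dp": [-0.2, -3.1, -0.3], "roll": 0, "jaw": 0}, {"dp": [-0.2, -6.3, -0.6], "roll": 0, "jaw": 0}, {"dp": [-0.1, -9.4, -0.6], "roll": 0, "jaw": 0}, {"dp": [0.2, -12.5, -0.6], "roll": 0, "jaw": 0}, {"dp": [0.7, -15.7, -0.6], "roll": 0, "jaw": 0}]}}

```text
time_s: 9.12
tcp_pos: [0.5212, -0.1092, 0.2702]
eef_rot: [179.7, 0.0, -99.1]
contact_force: [-7.9, 0.2, 5.8]
gripper_width: 0.0152
gripper_force: 30.0
```

Call:
{"op": "send_rows", "data": {"steps": [{"dp": [0.4, -2.1, -0.3], "roll": 0, "jaw": 0}, {"dp": [0.9, -4.1, -0.6], "roll": 0, "jaw": 0}, {"dp": [1.4, -6.1, -0.8], "roll": 0, "jaw": 0}, {"dp": [2.0, -8.1, -0.8], "roll": 0, "jaw": 0}, {"dp": [2.7, -10.1, -0.8], "roll": 0, "jaw": 0}]}}

```text
time_s: 9.75
tcp_pos: [0.5302, -0.1128, 0.2703]
eef_rot: [179.7, 0.1, -99.1]
contact_force: [-8.1, 3.6, 3.3]
gripper_width: 0.0152
gripper_force: 30.0
```

```bash
python3 - <<'E'
from h import *
s=r.get_state()
print({k:np.round(s[k],3) for k in("tcp_pos","eef_rot","contact_force","moment","qd","joint_torque")})
c=cam("scene")
a=c["image"][140:230,290:390]
cv2.imwrite("pics/s3.png",cv2.resize(a,None,fx=6,fy=6,interpolation=cv2.INTER_CUBIC))
E
```

```text
{'tcp_pos': array([ 0.53 , -0.113,  0.27 ]), 'eef_rot': array([ 1.79653e+02,  6.10000e-02, -9.90650e+01]), 'contact_force': array([-8.132,  3.607,  3.348]), 'moment': array([1.387e+00, 3.230e+00, 1.000e-03]), 'qd': array([-1.135,  1.523,  1.898, -0.114, -0.292,  1.098]), 'joint_torque': array([ -0.559, -37.514,  31.93 ,   8.619,   2.903,  -0.091])}
```

View pics/s3.png

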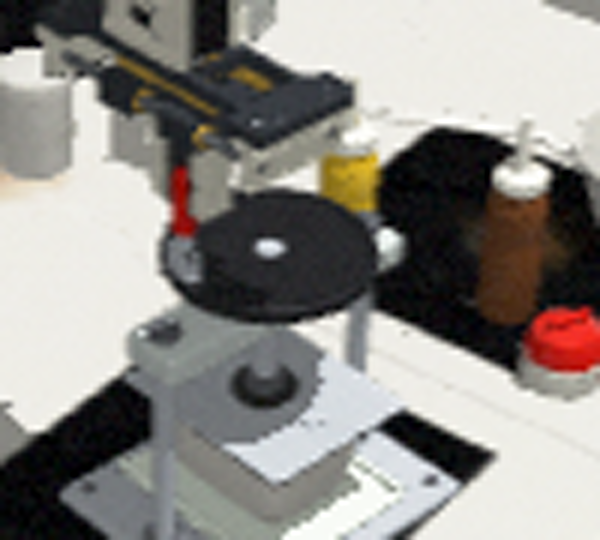

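The lid is now down on the pan and the load is about 8.9 N tangential, rising with angle. One more small slow step will confirm it.

Call:
{"op": "send_rows", "data": {"steps": [{"dp": [0.4, -1.0, 0], "roll": 0, "jaw": 0}, {"dp": [0.8, -2.0, 0], "roll": 0, "jaw": 0}, {"dp": [1.2, -2.9, 0], "roll": 0, "jaw": 0}, {"dp": [1.6, -3.9, 0], "roll": 0, "jaw": 0}]}}

```text
time_s: 10.3
tcp_pos: [0.5338, -0.1148, 0.2703]
eef_rot: [179.7, 0.1, -99.1]
contact_force: [-8.0, 3.2, 2.6]
gripper_width: 0.0153
gripper_force: 30.0
```

Call:
{"op": "send_rows", "data": {"steps": [{"dp": [0.4, -1.0, 0], "roll": 0, "jaw": 0}, {"dp": [0.9, -1.9, 0], "roll": 0, "jaw": 0}, {"dp": [1.4, -2.8, 0], "roll": 0, "jaw": 0}]}}

```text
time_s: 10.68
tcp_pos: [0.5365, -0.1164, 0.2703]
eef_rot: [179.7, 0.1, -99.1]
contact_force: [-7.8, 4.6, 3.8]
gripper_width: 0.0153
gripper_force: 30.0
```

About 9 N tangential is firm, so I'll stop cranking. Now I'll release, turn the tool 27° so its x axis points to the wheel's axis, and regrasp lightly.

Call:
{"op": "send_rows", "data": {"steps": [{"dp": [0, 0, 0], "roll": 0, "jaw": 25}, {"dp": [0, 0, 0], "roll": 0, "jaw": 45}, {"dp": [-1, 0, 0], "roll": 0.16, "jaw": 45}, {"dp": [-2, -0.5, 0], "roll": 0.32, "jaw": 45}, {"dp": [-3, -0.5, 0], "roll": 0.47, "jaw": 45}]}}

```text
time_s: 11.3
tcp_pos: [0.5401, -0.1147, 0.2717]
eef_rot: [-180.0, 0.0, -126.3]
contact_force: [-0.9, 0.3, 1.3]
gripper_width: 0.0393
gripper_force: 0.0
```

Call:
{"op": "send_rows", "data": {"steps": [{"dp": [0, 0, 0], "roll": 0, "jaw": 45}, {"dp": [0, 0, 0], "roll": 0, "jaw": 45}]}}

```text
time_s: 11.55
tcp_pos: [0.5398, -0.1149, 0.2718]
eef_rot: [-180.0, 0.0, -125.8]
contact_force: [0.2, -0.1, -0.2]
gripper_width: 0.0392
gripper_force: 0.0
```

```bash
python3 - <<'E'
from h import *
c=cam("wrist"); cv2.imwrite("pics/w2.png",c["image"]); s=r.get_state()
print(s["tcp_pos"],s["eef_rot"],s["contact_force"],s["gripper_width"])
p=s["tcp_pos"]; th=np.radians(54)
print(proj(c,[[p[0],p[1],.284],[p[0],p[1],.226],[.5035,-.1605,.208],[.5035+.06*np.cos(th),-.1605+.06*np.sin(th),.284],[.5035+.06*np.cos(th),-.1605+.06*np.sin(th),.226]]))
E
```

```text
[ 0.53971893 -0.11497675  0.27182523] [-1.79994445e+02  1.29024893e-02 -1.25827710e+02] [ 0.05550511 -0.70198654 -0.06478569] 0.03981503861899924
[[320.21957954 273.78171166]
 [320.35615274 228.29804126]
 [324.81851902 131.84464083]
 [325.79559745 277.53779865]
 [324.39452152 231.13159295]]
```

View pics/w2.png

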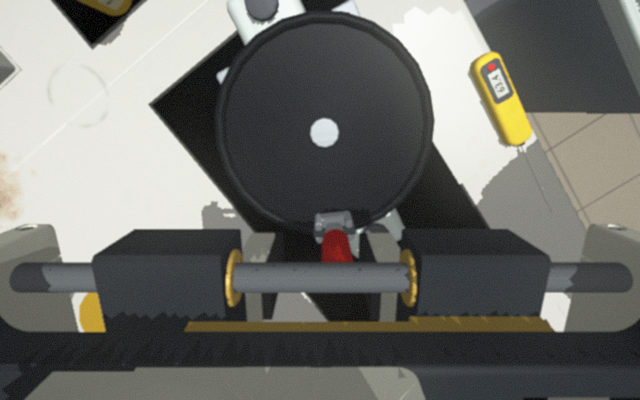

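The hub is at (324,132), as predicted. The hinge is at (333,227), so the handle sits at 59° and the tool must shift 8 mm along its y.

Call:
{"op": "send_rows", "data": {"steps": [{"dp": [-1, 4, 0], "roll": -0.04, "jaw": 45}, {"dp": [-1.5, 8, 0], "roll": -0.085, "jaw": 45}, {"dp": [-1.5, 8, 0], "roll": -0.085, "jaw": 30}, {"dp": [-1.5, 8, 0], "roll": -0.085, "jaw": 0}, {"dp": [-1.5, 8, 0], "roll": -0.085, "jaw": 0}], "newtons": 8}}

```text
time_s: 12.22
tcp_pos: [0.534, -0.1091, 0.2719]
eef_rot: [180.0, 0.0, -121.1]
contact_force: [-0.4, 0.4, 1.2]
gripper_width: 0.0159
gripper_force: 8.0
```

Call:
{"op": "send_rows", "data": {"steps": [{"dp": [0, 0, 0], "roll": 0, "jaw": 0}, {"dp": [0, 0, 0], "roll": 0, "jaw": 0}]}}

```text
time_s: 12.48
tcp_pos: [0.534, -0.1092, 0.2718]
eef_rot: [180.0, -0.0, -121.1]
contact_force: [-0.2, -0.2, 1.1]
gripper_width: 0.0157
gripper_force: 8.0
```

Call:
{"op": "send_rows", "data": {"steps": [{"dp": [8, 0, 0.7], "roll": 0, "jaw": 0}, {"dp": [15.7, 0, 2.8], "roll": 0, "jaw": 0}, {"dp": [23, 0, 6.2], "roll": 0, "jaw": 0}, {"dp": [29.6, 0, 10.8], "roll": 0, "jaw": 0}, {"dp": [35.2, 0, 16.4], "roll": 0, "jaw": 0}]}}

```text
time_s: 13.1
tcp_pos: [0.5157, -0.1403, 0.2556]
eef_rot: [-179.9, -0.0, -121.1]
contact_force: [0.8, -1.6, 3.1]
gripper_width: 0.016
gripper_force: 8.0
```

Call:
{"op": "send_rows", "data": {"steps": [{"dp": [4.6, 0, 6.6], "roll": 0, "jaw": 0}, {"dp": [8, 0, 13.9], "roll": 0, "jaw": 0}, {"dp": [10.1, 0, 21.6], "roll": 0, "jaw": 0}, {"dp": [10.8, 0, 29.6], "roll": 0, "jaw": 0}, {"dp": [10.8, 0, 30.2], "roll": 0, "jaw": 0}]}}

```text
time_s: 13.72
tcp_pos: [0.51, -0.1492, 0.2242]
eef_rot: [180.0, -0.1, -121.1]
contact_force: [3.0, -6.5, 0.1]
gripper_width: 0.0156
gripper_force: 8.0
```

Call:
{"op": "send_rows", "data": {"steps": [{"dp": [0, 0, 0.5], "roll": 0, "jaw": 0}, {"dp": [0, 0, 0.5], "roll": 0, "jaw": 0}]}}

```text
time_s: 13.98
tcp_pos: [0.5101, -0.1492, 0.2241]
eef_rot: [180.0, -0.1, -121.1]
contact_force: [2.2, -6.8, 1.3]
gripper_width: 0.0155
gripper_force: 8.0
```

Call:
{"op": "send_rows", "data": {"steps": [{"dp": [0, 0, 0], "roll": 0, "jaw": 20}, {"dp": [0, 0, 0], "roll": 0, "jaw": 45}, {"dp": [0, 0, 0], "roll": 0, "jaw": 45}, {"dp": [0, 0, -20], "roll": 0, "jaw": 45}, {"dp": [0, 0, -50], "roll": 0, "jaw": 30}]}}

```text
time_s: 14.6
tcp_pos: [0.5093, -0.1481, 0.2741]
eef_rot: [179.8, -0.1, -121.1]
contact_force: [1.0, 0.1, -0.2]
gripper_width: 0.0341
gripper_force: 0.0
```

Call:
{"op": "send_rows", "data": {"steps": [{"dp": [0, 0, 0], "roll": 0, "jaw": 0}, {"dp": [0, 0, 0], "roll": 0, "jaw": 0}, {"dp": [0, 0, 0], "roll": 0, "jaw": 0}, {"dp": [0, 0, 0], "roll": 0, "jaw": 0}]}}

```text
time_s: 15.1
tcp_pos: [0.5099, -0.1485, 0.274]
eef_rot: [179.9, -0.0, -121.1]
contact_force: [0.9, 0.6, 0.0]
gripper_width: 0.001
gripper_force: 0.0
```

```bash
python3 - <<'E'
from h import *
c=cam("wrist"); s=r.get_state()
d=cam("scene")
a=cv2.resize(d["image"][140:230,290:390],(500,450),interpolation=cv2.INTER_CUBIC)
b=cv2.resize(c["image"][60:330,200:440],(280,315))
o=np.zeros((450,790,3),np.uint8);o[:,:500]=a;o[:315,505:785]=b
cv2.imwrite("pics/f1.png",o)
print(s["tcp_pos"],s["eef_rot"],s["contact_force"],s["gripper_width"])
E
```

```text
[ 0.50996754 -0.14849059  0.27419151] [ 1.79947878e+02 -3.06531521e-02 -1.21112666e+02] [ 0.00215889 -0.21595437  0.3295152 ] 0.0006894507033059472
```

View pics/f1.png

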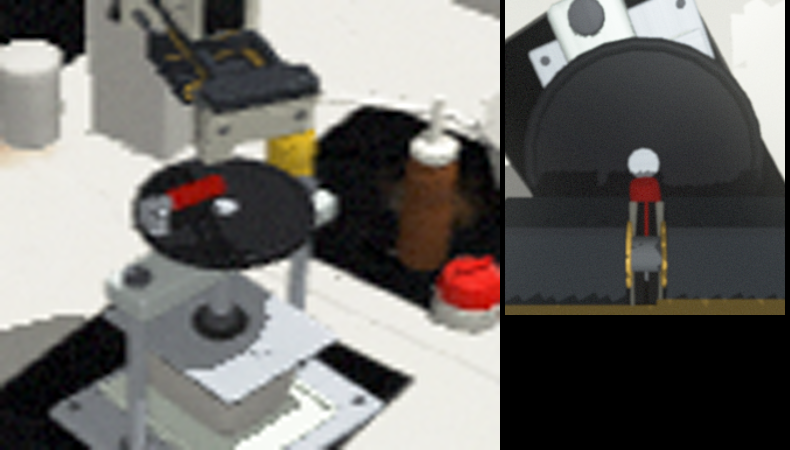

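The handle lies flat and the lid is on the pan. A light press with the closed tips will confirm it is on its stop.

Call:
{"op": "send_rows", "data": {"steps": [{"dp": [-2, 0, 12], "roll": 0, "jaw": 0}, {"dp": [-2, 0, 22], "roll": 0, "jaw": 0}, {"dp": [-2, 0, 25], "roll": 0, "jaw": 0}, {"dp": [-2, 0, 26.5], "roll": 0, "jaw": 0}, {"dp": [-2, 0, 26.5], "roll": 0, "jaw": 0}]}}

```text
time_s: 15.82
tcp_pos: [0.5113, -0.1468, 0.2484]
eef_rot: [-180.0, 0.0, -121.1]
contact_force: [0.4, -0.1, 0.2]
gripper_width: 0.0006
gripper_force: 0.0
```

Call:
{"op": "send_rows", "data": {"steps": [{"dp": [0, 0, 0.7], "roll": 0, "jaw": 0}, {"dp": [0, 0, 1.5], "roll": 0, "jaw": 0}, {"dp": [0, 0, 1.5], "roll": 0, "jaw": 0}, {"dp": [0, 0, 1.5], "roll": 0, "jaw": 0}]}}

```text
time_s: 16.32
tcp_pos: [0.5119, -0.147, 0.2478]
eef_rot: [-179.9, 0.0, -121.1]
contact_force: [-0.6, -0.5, 5.3]
gripper_width: 0.0003
gripper_force: 2.7
```

Call:
{"op": "send_rows", "data": {"steps": [{"dp": [0, 0, -30], "roll": 0, "jaw": 0}, {"dp": [0, 0, -70], "roll": 0, "jaw": 0}, {"dp": [0, 0, -110], "roll": 0, "jaw": 0}, {"dp": [0, 0, -110], "roll": 0, "jaw": 0}, {"dp": [0, 0, -110], "roll": 0, "jaw": 0}]}}

```text
time_s: 16.95
tcp_pos: [0.511, -0.1465, 0.3562]
eef_rot: [180.0, 0.0, -121.1]
contact_force: [0.1, -0.2, -0.5]
gripper_width: 0.0005
gripper_force: 0.0
```

```bash
python3 - <<'E'
from h import *
print(r.get_state()["contact_force"]); print(r.close_job())
E
```

```text
[ 0.06508912 -0.18202269 -0.46122801]
the job is handed in; nothing more can be done
None
```

The job is handed in at about 17 s: handle swung upright, wheel cranked clockwise until it took about 9 N at the handle (roughly 40–45 N on the pan, estimated), handle folded flat onto its stop, arm clear; the verdict wasn't shown.

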